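# Set the stop of a wiring jig and load a terminal strip

## Robot

A 6-joint arm with a two-finger parallel gripper is mounted at the origin on the work surface. World frame = base frame: x ahead of the robot, y to its left, z up, the work surface at z = 0. Lengths are in m, angles in rad, forces in N, time in s.
With the tool pointing down it reaches from about 0.4 to 0.825 m from the base axis. Payload 7 kg.
Tool frame: the origin (TCP) lies midway between the tips of the shut fingers; the grasp point (between the pads) lies 19 mm behind it; z points along the fingers, y is the line along which they close (so a half turn about z gives the same grasp; the last joint's range is limited). The gripper opens to 88 mm and grips with 3 to 60 N. Pads are 19 mm wide; open, the fingers measure 130 mm over their backs; the gripper's body (78 mm by 193 mm) begins 47 mm behind the grasp point.
Start: joints at [-0.888, 0.359, 0.012, 0, -1.224, -0.288], TCP at [0.26, -0.623, 0.227] pointing down, gripper open.
Joint ranges: [-3.07, 3.07], [-1.43, 2.12], [-1.02, 1.25], [-3.03, 1.67], [-3.05, -0], [-3.03, 3.03]. Speed limits (rad/s): [2.39, 2.39, 3.01, 3.14, 3.14, 3.14].

## Interface

Orientations are given as [roll, pitch, yaw] about the fixed x, y, z axes, in that order (R = Rz(yaw) Ry(pitch) Rx(roll)).
In Python, from station import get_state, grab_frame, calibration, job_done, boxes_of, regions_of, spot_point gives the robot as it stands. The module is installed in compiled form; this text tells all that it offers.
- The arm moves only by the tool arm_command, never from a script. Its argument "commands" is a list of rows, each an object of numbers: "tx", "ty", "tz": the shift along the tool's x, y, z each as a share of 25 cm, from -1 to 1; "twist": the turn about the tool's z as a share of 180 degrees, from -1 to 1. A call has exactly 8 rows; each row is the pose to reach, as a shift and turn from the pose commanded when the call began, along the tool's axes at that moment, turning the shorter way round; what a row does not reach only later rows make up. A row lasts 1/12 s, in which the tool goes at most 41.7 mm and 7.16 degrees, less where a joint would pass 70% of its speed; a pose out of reach is approached as far as the arm can. A call with a number of a shift or a turn outside -1 to 1 is refused whole. A call with a gripper value outside its range is refused whole. "claw" is the opening, from 0 (shut) to 1 (fully open), set as the call begins (left out, the last holds). The fingers move at their own pace and stop on an object; "grip_force" is the grip in N (left out, the last holds). Time passes only in rows, so rows that repeat a pose let the fingers close, or fill a call up. It gives the time, the measured TCP pose, the force, the opening and the grip force at its end, in the units of the state.
- get_state(): the state, without advancing time (a new reading comes with each control period).
- grab_frame(name): name is "scene" or "side" or "wrist"; returns the picture (400x640x3 uint8, red, green, blue); there is no depth.
- calibration(name): a dict with "camera_matrix" (3x3 intrinsics, pixels), "extrinsics" (4x4, takes a point from camera to world coordinates). Camera axes: x right, y down, z forward; pixel columns grow to the right and rows downward; lengths in m; the calibration is good to about 2 mm. A picture is of the moment at which its call begins: read the wrist's pose just before it. calibration takes no time and is no camera call; for the wrist camera it gives the pose at the moment of the call.
- job_done(): hands the job in; it is judged then, once.
Trained networks look in the newest picture that a camera, given by its name, has taken for a name from the list of things; names that differ only in an ending like _2 or _b are one class to them, and where a whole thing is asked for, a point or a joint stands for the part that bears it (a point fixed in the world has none). Each returns a list of dicts, best first, with "score" (0 to 1); they miss things now and then, are a little off and sometimes report something else, mostly with a low value. They report only what shows in the picture. A call takes as long as a camera call. They do not tell look-alikes from the thing itself.
- boxes_of(query, camera): "rect" ([left, top, right, bottom] in pixels, round what is visible of it).
- regions_of(query, camera): "region" (400x640 bool, what is visible of it) and "rect" ([left, top, right, bottom] in pixels, round what is visible of it).
- spot_point(query, camera): "uv" ([column, row] in pixels: a listed point, or the origin of a listed thing).
The state is a dict: "t": time; "q": joint angles; "qd": joint speeds; "joint_efforts": joint torques, N m; "eef_pos": TCP position; "ee_rot": TCP orientation; "force": force on the tool from outside, world axes, zero at the start; "moment": the same for the moment, N m; "width": finger opening in m; "gripper_force": force on a finger pad.
Only numpy, scipy, OpenCV 4.12 (cv2) and the standard library are available. Lean on these libraries where they do the work, as an engineer would, in place of code of your own. Each camera call takes 0.05 s, during which the arm holds its last target. There are 200 camera calls.

## Task

Set up the sloping wiring jig. First lift the red slide knob out of its notch, move it along and let it drop fully into the notch beside the yellow tab; then lay the terminal strip, rail down and terminals facing out, in the longer part of the jig's channel and slide it along until its end is against the slide's stop blade. Let go of everything, and leave the blue bin, the crimping pliers and the black module where they are.

Things in the scene. Friction and masses are not known exactly. Their poses are not given: they have to be found in the camera images.
- bed: Grey sloping bed of the jig, 156 x 300 mm plate, fixed. It slopes 30 degrees, low edge away from the robot. Origin: centre of its upper surface, 70 mm above the table. Axes: x up the slope, y along the bed (level, towards the robot's right), z square out of the bed. Nothing stands above it: work square to the bed, the tool tilted 30 degrees.
- channel_mid (a point): Middle of the floor of the strip's channel, at bed x = -48.5, y = 0, z = 0 mm. The channel is 43 mm wide (bed x -70 to -27) and runs the bed's whole length along y, between two aluminium lips 10 mm high. Axes as the bed's.
- comb_mid (a point): Middle of the steel comb's foot on the bed, at bed x = 42, y = -55 mm. The comb is 24 mm wide in x, 14 high, with four notches at bed y = -100 (home, where the slide starts), -70, -40 and -10 mm, each 9 mm wide at the foot, 17 at the mouth. Axes as the bed's.
- knob_grip (a point): Middle of the red slide knob's grip, 38 mm above the bed when seated, at bed x = 42 mm. The knob is a block 16 mm wide along the bed's y, 36 long along x, 34 tall; seated it occupies 18 to 52 mm above the bed. Axes as the bed's.
- knob (a joint): How far the knob is lifted out of its notch, square to the bed, in m: 0 seated, 0.022 highest. A spring pulls it down with 2 to 3 N. Its pin is 6 mm thick and clear of the comb above 0.011.
- carriage (a joint): Position of the slide along the bed's +y, in m: 0 at the home notch (start), 0.03, 0.06 and 0.09 at the others, with 1.5 mm of play in a notch. 1.5 N of friction; it moves only when the knob is lifted. It carries knob and stop blade.
- stop_face (a point): Middle of the face of the slide's steel stop blade that looks along the bed's +y, 5 mm above the channel floor. The blade is 8 mm thick, 15 high, spans the channel and moves with the slide; this face is 4 mm further in +y than the knob's middle. The strip belongs on its +y side. Axes as the bed's.
- flag_mark (a point): Yellow square tab, 16 x 16 x 3 mm, on the bed beside the target notch: same bed y as that notch, bed x = -10 mm. Origin: middle of its underside. Two dark tabs of the same size mark the other two working notches; the home notch has none. y axis along the bed's y.
- strip_center (a point): Centre of the terminal strip, 24 mm above its underside. Steel rail 150 mm long (own y), 35 wide (x), 7.5 high; on its middle a block of coloured terminals 42 long (y), 36 wide (x), up to 47.5 above the underside. z points up through the terminals. Lies on the table rail down; same either way round; 0.15 to 0.3 kg. Handy grasp: the terminals, along the rail, 33 mm above the underside.
- bin: Open blue parts bin, 100 x 150 x 60 mm, loose, origin under its centre. Leave alone.
- crimper: Crimping pliers with a red and a blue handle, 210 x 86 x 18 mm, lying loose, origin near their middle on the table. Leave alone.
- module: Black drive module, 70 x 110 x 51 mm, loose, origin under its centre. Leave alone.
Not all that is in view belongs to the job. Of the things like the part that bears strip_center, leave any that is green; of the rest the smaller one is meant.

How it is judged:
On the way, in this order (a step that is already met when the one before it is completed fails the run):
1. the knob is lifted clear of its notch (value of joint knob above 0.01 m), for 0.1 s.
2. the slide is seated in the notch beside the yellow tab and let go (value of joint knob below 0.0025 m and y of knob_grip in the frame of flag_mark between -0.004 and 0.004 m and contact force between the fingers and anything else below 0.2 N), for 0.2 s.
3. the strip is lifted off the table (height (world z) of strip_center above 0.05 m), for 0.1 s.
4. the strip lies in the channel with its end against the stop (x of strip_center in the frame of bed between -0.0545 and -0.0425 m and z of strip_center in the frame of bed between 0.02 and 0.0275 m and angle between the z axis of strip_center and the z axis of bed, either way round below 0.09 rad and angle between the y axis of strip_center and the y axis of bed, either way round below 0.09 rad and angle between strip_center's own z axis and vertical below 0.8 rad and y of strip_center in the frame of stop_face between 0.072 and 0.0785 m), for 0.2 s.
At the end, for the whole second after the job is handed in: Slide seated (lift under 2.5 mm) within 4 mm of the yellow tab's notch; strip flat in the channel, rail down, within 5 degrees and 6 mm of the channel's middle line, on the stop's +y side, its end within 3.5 mm of the blade's face (all of step 4 and value of joint knob below 0.0025 m and y of knob_grip in the frame of flag_mark between -0.004 and 0.004 m); the robot touches nothing.
It fails at once if the blue bin is moved by more than 30 mm (distance of bin from where it was at the start of the episode above 0.03 m).
It fails at once if the crimping pliers are moved by more than 30 mm (distance of crimper from where it was at the start of the episode above 0.03 m).
It fails at once if the black module is moved by more than 30 mm (distance of module from where it was at the start of the episode above 0.03 m).
It also fails if it takes over 54 s, if anything falls off the work surface, if the arm or the gripper's body presses on something with over 40 N, if the wrist force passes 120 N, or if a joint passes its speed limit or range.

## Working session

There is one attempt and no reset: what is moved stays moved. The work goes in short steps, Python scripts to look and compute and a tool call to move; the robot and the scene stay as the last step left them, time stands still between calls to the robot, and variables do not carry over. Pictures are saved under pics/ and viewed, at most 10 in all, crops included, and the job is handed in when it is done.

Besides the shell and the picture viewer there is one more tool, called after ">>>" as name(argument=value, ...), one argument or row to a line, values as JSON. arm_command: Moves the arm, as the interface text tells. Shift numbers are shares of 25 cm and turn numbers shares of 180 degrees, none past 1 either way. Its arguments: {"type":"object","properties":{"commands":{"type":"array"},"claw":{"type":"number"},"grip_force":{"type":"number"}},"required":["commands"]}

```bash
mkdir -p pics; cat > h.py <<'E'
import numpy as np, cv2
from scipy.spatial.transform import Rotation as R
from station import *
def ray(name,uv):
    c=calibration(name); K=np.array(c["camera_matrix"]); T=np.array(c["extrinsics"])
    d=T[:3,:3]@np.linalg.solve(K,[uv[0],uv[1],1.]); return T[:3,3],d
def onz(name,uv,z):
    o,d=ray(name,uv); return o+d*(z-o[2])/d[2]
def proj(name,p):
    c=calibration(name); K=np.array(c["camera_matrix"]); T=np.linalg.inv(np.array(c["extrinsics"]))
    q=K@(T[:3,:3]@np.asarray(p)+T[:3,3]); return q[:2]/q[2]
def save(name,f): 
    im=grab_frame(name); cv2.imwrite(f,im[:,:,::-1]); return im
E
python3 - <<'E'
from h import *
a=save("scene","pics/a.png"); b=save("side","pics/b.png")
cv2.imwrite("pics/ab.png",cv2.resize(np.vstack([a,b])[:,:,::-1],(480,600)))
for cam in("scene","side"):
    T=np.array(calibration(cam)["extrinsics"]);print(cam,T[:3,3].round(3),T[:3,2].round(2))
    for q in("bed","channel_mid","comb_mid","knob_grip","flag_mark","strip_center","stop_face","bin","crimper","module"):
        for r in spot_point(q,cam)[:4]:
            uv=r["uv"];print(cam,q,round(r["score"],2),np.round(uv),onz(cam,uv,.07 if q not in("strip_center","bin","crimper","module") else .024).round(3))
print(get_state()["t"],get_state()["ee_rot"])
E
```

```text
scene [ 1.192 -0.334  0.982] [-0.57  0.3  -0.77]
scene bed 0.82 [273. 230.] [ 0.555 -0.141  0.07 ]
scene bed 0.6 [303. 199.] [ 0.49  -0.019  0.07 ]
scene channel_mid 0.95 [281. 250.] [ 0.628 -0.149  0.07 ]
scene comb_mid 0.77 [289. 204.] [ 0.488 -0.063  0.07 ]
scene comb_mid 0.31 [289. 222.] [ 0.552 -0.09   0.07 ]
scene knob_grip 0.71 [287. 207.] [ 0.497 -0.071  0.07 ]
scene knob_grip 0.68 [302. 200.] [ 0.492 -0.023  0.07 ]
scene flag_mark 0.52 [290. 223.] [ 0.554 -0.089  0.07 ]
scene strip_center 0.73 [410. 141.] [0.377 0.463 0.024]
scene strip_center 0.68 [395. 180.] [0.513 0.305 0.024]
scene stop_face 0.73 [311. 230.] [ 0.603 -0.046  0.07 ]
scene crimper 0.57 [379. 277.] [0.794 0.066 0.024]
scene module 0.71 [166. 265.] [ 0.506 -0.441  0.024]
side [0.192 0.898 1.174] [ 0.26 -0.61 -0.75]
side bed 0.56 [344. 171.] [ 0.542 -0.138  0.07 ]
side bed 0.27 [339. 182.] [ 0.541 -0.087  0.07 ]
side channel_mid 0.88 [332. 171.] [ 0.581 -0.121  0.07 ]
side comb_mid 0.85 [350. 182.] [ 0.509 -0.099  0.07 ]
side knob_grip 0.6 [337. 182.] [ 0.547 -0.081  0.07 ]
side strip_center 0.95 [372. 282.] [0.328 0.202 0.024]
side strip_center 0.78 [325. 361.] [0.363 0.463 0.024]
side strip_center 0.57 [299. 299.] [0.495 0.331 0.024]
side stop_face 0.76 [324. 191.] [ 0.57 -0.03  0.07]
side bin 0.79 [257. 276.] [0.638 0.31  0.024]
side crimper 0.69 [255. 207.] [0.765 0.081 0.024]
side module 0.94 [384. 134.] [ 0.488 -0.419  0.024]
1.1 [-3.14153999e+00  1.42820951e-05 -2.74679159e+00]
```

View pics/a.png

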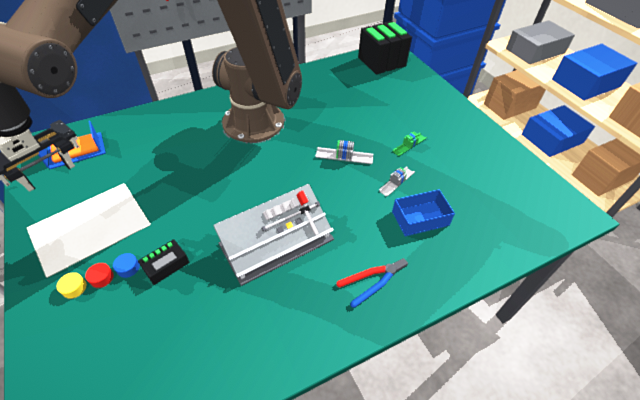

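View pics/b.png

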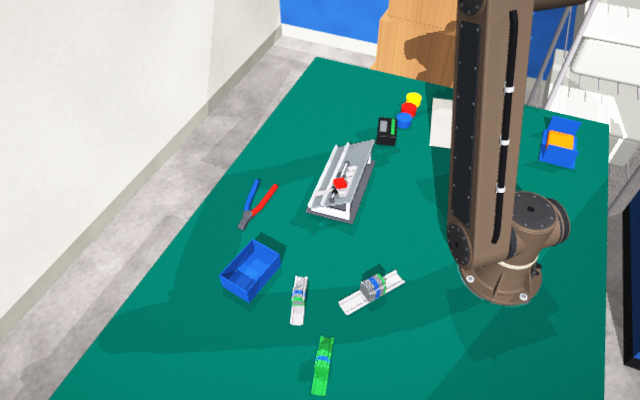

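The side view shows three terminal strips. The green one is at (322,365), the larger white one at (372,288) (scene 345,152), and the smaller white one at (299,300) (scene 397,180). The smaller white one fits: not green, and the smaller of the rest. Next I'll fit the bed pose and confirm both with a crop.

```bash
cat >> h.py <<'E'
def bedT(p):
    x,y,yaw=p; s,c=np.sin(np.pi/6),np.cos(np.pi/6)
    bx=np.array([c*np.cos(yaw),c*np.sin(yaw),s]); by=np.array([-np.sin(yaw),np.cos(yaw),0])
    T=np.eye(4);T[:3,0]=bx;T[:3,1]=by;T[:3,2]=np.cross(bx,by);T[:3,3]=[x,y,.07];return T
def bp(T,v): return T[:3,:3]@np.array(v)/1000+T[:3,3]
E
python3 - <<'E'
from h import *
from scipy.optimize import least_squares
L=dict(channel_mid=(-48.5,0,0),comb_mid=(42,-55,0),knob_grip=(42,-100,38),stop_face=(-48.5,-96,5))
obs=[]
ims={c:grab_frame(c) for c in("scene","side")}
for c in ims:
    for q in L:
        r=spot_point(q,c)
        for k in r[:2]: obs.append((c,q,np.array(k["uv"])))
    print(c,[(k["score"],k["uv"]) for k in spot_point("flag_mark",c)])
    for k in regions_of("strip_center",c):
        ys,xs=np.nonzero(k["region"]); rc=cv2.minAreaRect(np.c_[xs,ys].astype(np.float32))
        b=cv2.boxPoints(rc); w=np.array([onz(c,u,.01) for u in b]); e=np.linalg.norm(np.roll(w,-1,0)-w,axis=1)
        i=e[:2].argmax(); d=w[(i+1)%4]-w[i]
        print(c,round(k["score"],2),np.round(rc[0]),w.mean(0).round(3),e[:2].round(3),"dir",np.degrees(np.arctan2(d[1],d[0])).round(1))
f=lambda p:np.concatenate([proj(c,bp(bedT(p),L[q]))-u for c,q,u in obs])
s=least_squares(f,[.55,-.14,np.pi],loss="soft_l1",f_scale=2)
print(s.x,np.degrees(s.x[2]))
for (c,q,u),r in zip(obs,f(s.x).reshape(-1,2)):print(c,q,u.round(),r.round(1))
np.save("bed.npy",s.x);T=bedT(s.x)
for c in ims:
    for n in(-70,-40,-10):print(c,n,proj(c,bp(T,(-10,n,3))).round(1))
a=cv2.resize(ims["scene"][120:290,210:430],None,fx=3,fy=3,interpolation=2)
for v in[(78,150,0),(78,-150,0),(-78,150,0),(-78,-150,0)]:
    u=(proj("scene",bp(T,v))-[210,120])*3; cv2.circle(a,tuple(int(x) for x in u),4,(255,0,255),1)
cv2.imwrite("pics/c.png",a[:,:,::-1])
E
```

```text
scene [(0.52, [289.9, 220.5]), (0.42, [378.7, 279.6])]
scene 0.94 [395. 179.] [0.5   0.317 0.01 ] [0.159 0.055] dir 108.9
scene 0.91 [345. 151.] [0.306 0.234 0.01 ] [0.097 0.197] dir 57.2
scene 0.84 [407. 143.] [0.367 0.459 0.01 ] [0.155 0.063] dir 108.1
scene 0.71 [273. 228.] [ 0.5   -0.118  0.01 ] [0.345 0.224] dir 97.6
side []
side 0.94 [298. 301.] [0.501 0.326 0.01 ] [0.152 0.042] dir -70.1
side 0.93 [369. 290.] [0.327 0.217 0.01 ] [0.208 0.07 ] dir -125.2
side 0.89 [322. 366.] [0.369 0.47  0.01 ] [0.149 0.04 ] dir -75.5
[ 0.55184049 -0.14153551  3.19628546] 183.13366699550804
scene channel_mid [282. 250.] [-2.2 -5.6]
scene comb_mid [287. 208.] [-3.4 -0.6]
scene knob_grip [304. 196.] [-3.6  2.9]
scene knob_grip [279. 247.] [ 21.  -47.6]
side channel_mid [330. 171.] [-0.4  0.9]
side comb_mid [348. 183.] [-0.7 -3.8]
side knob_grip [338. 181.] [ 0.4 -0.7]
side stop_face [322. 190.] [-2.5  0.2]
side stop_face [384. 136.] [-64.4  54.2]
scene -70 [296.1 222.1]
scene -40 [286.7 226.2]
scene -10 [277.1 230.4]
side -70 [332.4 183.9]
side -40 [335.3 177.7]
side -10 [338.2 171.5]
```

View pics/c.png

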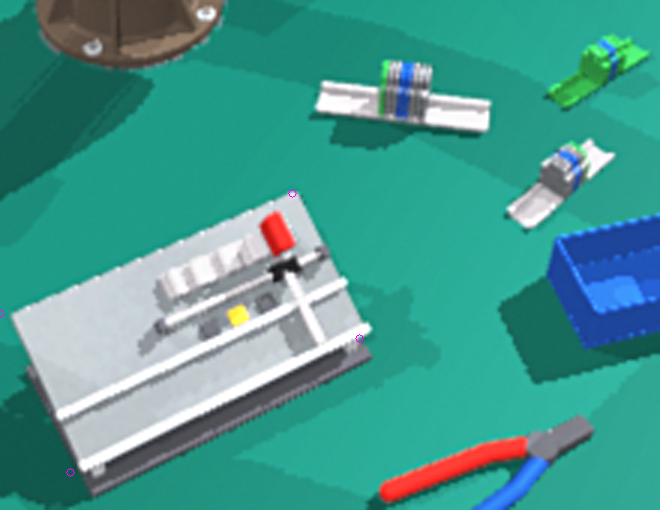

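The crop shows the smaller white strip at scene (397,180), so that is the one meant. The yellow tab at scene (289,225) is the middle of the three, so the target notch is bed y = -40. The knob is red at about (302,197). The bed fit is roughly 1 cm off, so I'll go above it and look with the wrist camera.

```bash
cat >> h.py <<'E'
def goal(p,yawdeg=None):
    s=get_state(); M=R.from_euler("xyz",s["ee_rot"]); d=M.inv().apply(np.asarray(p)-s["eef_pos"])
    tw=0 if yawdeg is None else (( -(yawdeg-np.degrees(s["ee_rot"][2]))+90)%180-90)/180
    print("goal",np.round(p,4),"t",(d/.25).round(3),"twist",round(tw,4),"dist",np.linalg.norm(d).round(3),"now",np.round(s["eef_pos"],4),"yaw",np.degrees(s["ee_rot"][2]).round(2),"t",round(s["t"],2))
E
python3 - <<'E'
from h import *
T=bedT(np.load("bed.npy"));k=bp(T,(42,-100,38));print(k)
goal([.46,-.08,.30],183)
c=calibration("wrist");M=R.from_euler("xyz",get_state()["ee_rot"]);E=np.array(c["extrinsics"])
print(c["camera_matrix"],M.inv().apply(E[:3,3]-get_state()["eef_pos"]),M.inv().apply(E[:3,2]))
E
```

```text
[ 0.52902684 -0.04263475  0.12390897]
goal [ 0.46 -0.08  0.3 ] t [-1.576  1.697 -0.294] twist 0.109 dist 0.584 now [ 0.2596 -0.6231  0.2266] yaw -157.38 t 1.8
[[304.4867835    0.         322.27199238]
 [  0.         304.4867835  196.3871609 ]
 [  0.           0.           1.        ]] [ 0.07117491  0.00045539 -0.15751195] [-2.62280646e-01 -4.62187359e-05  9.64991638e-01]
```

>>> arm_command(
  commands=[
    {"tx": -0.1,"ty": 0.105,"tz": -0.05},
    {"tx": -0.2,"ty": 0.21,"tz": -0.1},
    {"tx": -0.3,"ty": 0.32,"tz": -0.15},
    {"tx": -0.4,"ty": 0.43,"tz": -0.2},
    {"tx": -0.5,"ty": 0.535,"tz": -0.25},
    {"tx": -0.6,"ty": 0.64,"tz": -0.29},
    {"tx": -0.7,"ty": 0.75,"tz": -0.29},
    {"tx": -0.8,"ty": 0.86,"tz": -0.29},
  ],
  claw=0.6,
)

```text
invalid input
```

>>> arm_command(
  commands=[
    {"tx": -0.1,"ty": 0.105,"twist": 0.02},
    {"tx": -0.2,"ty": 0.21,"twist": 0.04},
    {"tx": -0.3,"ty": 0.32,"twist": 0.06},
    {"tx": -0.4,"ty": 0.43,"twist": 0.08},
    {"tx": -0.5,"ty": 0.535,"twist": 0.109},
    {"tx": -0.6,"ty": 0.64,"twist": 0.109},
    {"tx": -0.78,"ty": 0.84,"twist": 0.109},
    {"tx": -0.78,"ty": 0.84,"twist": 0.109},
  ],
)

```text
invalid input
```

```bash
python3 - <<'E'
from h import *
print(get_state()["eef_pos"],np.degrees(get_state()["ee_rot"]))
save("wrist","pics/w1.png");T=bedT(np.load("bed.npy"))
for q,v in dict(bed=(0,0,0),channel_mid=(-48.5,0,0),comb_mid=(42,-55,0),knob_grip=(42,-100,38),stop_face=(-48.5,-96,5),flag_mark=(-10,-40,0)).items():
    print(q,proj("wrist",bp(T,v)).round(),[(round(r["score"],2),np.round(r["uv"])) for r in spot_point(q,"wrist")[:2]])
E
```

```text
[ 0.25958202 -0.62307569  0.22657598] [-1.79998224e+02 -2.01501411e-03 -1.57379260e+02]
bed [551. 490.] []
channel_mid [526. 490.] []
comb_mid [611. 500.] []
knob_grip [656. 549.] []
stop_face [581. 509.] []
flag_mark [569. 497.] []
```

View pics/w1.png

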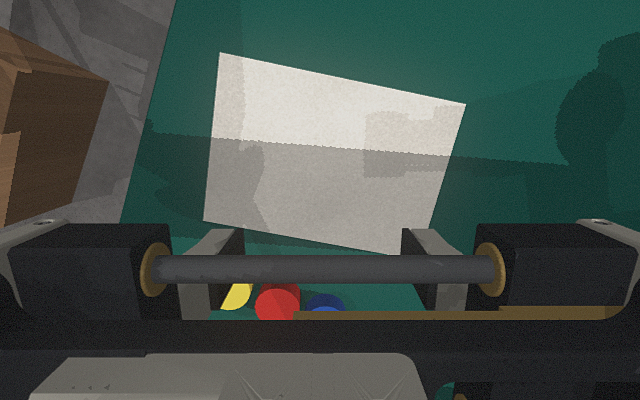

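The wrist picture shows only the start area, because both moves were refused. I'll retry with every field given in each row.

>>> arm_command(
  commands=[
    {"tx": -0.1,"ty": 0.105,"tz": -0.05,"twist": 0},
    {"tx": -0.2,"ty": 0.21,"tz": -0.1,"twist": 0},
    {"tx": -0.3,"ty": 0.32,"tz": -0.15,"twist": 0},
    {"tx": -0.4,"ty": 0.43,"tz": -0.2,"twist": 0},
    {"tx": -0.5,"ty": 0.535,"tz": -0.25,"twist": 0},
    {"tx": -0.6,"ty": 0.64,"tz": -0.29,"twist": 0},
    {"tx": -0.7,"ty": 0.75,"tz": -0.29,"twist": 0},
    {"tx": -0.8,"ty": 0.86,"tz": -0.29,"twist": 0},
  ],
  claw=0.6,
  grip_force=20,
)

```text
t: 2.82
eef_pos: [0.362, -0.3462, 0.3001]
ee_rot: [-3.14, 0.002, -2.747]
force: [1.4, 0.0, 0.7]
width: 0.053
gripper_force: 0.0
```

>>> arm_command(
  commands=[
    {"tx": -0.12,"ty": 0.05,"tz": 0,"twist": 0.02},
    {"tx": -0.26,"ty": 0.11,"tz": 0,"twist": 0.04},
    {"tx": -0.4,"ty": 0.17,"tz": 0,"twist": 0.06},
    {"tx": -0.54,"ty": 0.23,"tz": 0,"twist": 0.08},
    {"tx": -0.68,"ty": 0.3,"tz": 0,"twist": 0.1},
    {"tx": -0.82,"ty": 0.36,"tz": 0,"twist": 0.109},
    {"tx": -0.96,"ty": 0.42,"tz": 0,"twist": 0.109},
    {"tx": -1,"ty": 0.5,"tz": 0,"twist": 0.109},
  ],
)

```text
t: 3.48
eef_pos: [0.5475, -0.1339, 0.2981]
ee_rot: [-3.141, -0.0, -3.088]
force: [0.2, 0.9, 0.6]
width: 0.0527
gripper_force: 0.0
```

```bash
python3 - <<'E'
from h import *
print(get_state()["eef_pos"],np.degrees(get_state()["ee_rot"]))
save("wrist","pics/w2.png");T=bedT(np.load("bed.npy"))
for q,v in dict(bed=(0,0,0),channel_mid=(-48.5,0,0),comb_mid=(42,-55,0),knob_grip=(42,-100,38),stop_face=(-48.5,-96,5),flag_mark=(-10,-40,0)).items():
    print(q,proj("wrist",bp(T,v)).round(),[(round(r["score"],2),np.round(r["uv"])) for r in spot_point(q,"wrist")[:2]])
E
```

```text
[ 0.54748579 -0.133894    0.29814824] [-1.79980819e+02 -2.07253058e-02 -1.76939736e+02]
bed [314. 175.] [(0.68, array([320., 170.]))]
channel_mid [316. 202.] [(0.86, array([323., 199.]))]
comb_mid [362. 150.] [(0.68, array([369., 147.]))]
knob_grip [407. 171.] [(0.64, array([413., 164.]))]
stop_face [387. 205.] [(0.8, array([392., 200.]))]
flag_mark [349. 182.] [(0.59, array([370., 145.])), (0.57, array([354., 180.]))]
```

View pics/w2.png

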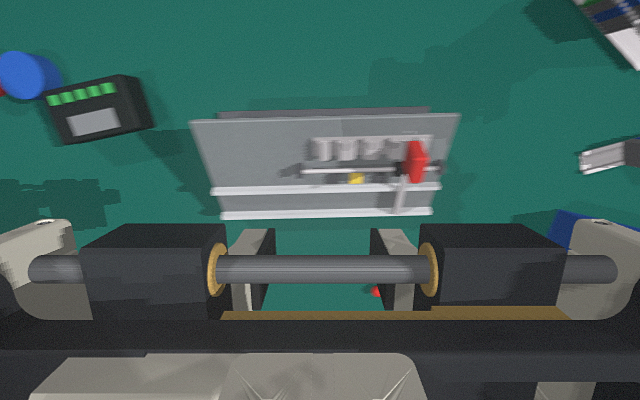

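The wrist view shows the jig: knob at (416,162), comb along row 150, yellow tab at (356,179). The image is blurred because the arm had not settled. I'll refit now that it is still.

```bash
cat > fit.py <<'E'
from h import *
from scipy.optimize import least_squares
import sys
kb=float(sys.argv[1]) if len(sys.argv)>1 else -100
L=dict(bed=(0,0,0),channel_mid=(-48.5,0,0),comb_mid=(42,-55,0),knob_grip=(42,kb,38),stop_face=(-48.5,kb+4,5),flag_mark=(-10,-40,0))
p0=np.load("bed.npy");obs=[]
for n in range(2):
    grab_frame("wrist")
    for q,v in L.items():
        u0=proj("wrist",bp(bedT(p0),v))
        for r in spot_point(q,"wrist"):
            if np.linalg.norm(r["uv"]-u0)<16: obs.append((q,np.array(r["uv"])));break
f=lambda p:np.concatenate([proj("wrist",bp(bedT(p),L[q]))-u for q,u in obs])
s=least_squares(f,p0,loss="soft_l1",f_scale=1.5);print(s.x,np.degrees(s.x[2]))
for (q,u),r in zip(obs,f(s.x).reshape(-1,2)):print(q,u.round(1),r.round(1))
np.save("bed.npy",s.x)
T=bedT(s.x); k=bp(T,(42,kb,38)); print("knob",k)
goal(k-[0,0,.019-.08],np.degrees(s.x[2]))
E
python3 fit.py
```

```text
[ 0.54968238 -0.13381483  3.22355302] 184.6959832832681
bed [323.1 171.9] [0.6 3.4]
channel_mid [324.8 200. ] [-0.3  1.3]
comb_mid [369.7 147.3] [-0.6  0.2]
knob_grip [414.6 166.6] [-0.4  0.2]
stop_face [392.6 202.2] [ 1.  -0.2]
flag_mark [356.1 183.3] [-1.7 -3.1]
bed [320.9 175.1] [2.8 0.2]
channel_mid [325.4 202.7] [-0.9 -1.4]
comb_mid [369.  146.9] [0.1 0.6]
knob_grip [410.8 167.6] [ 3.4 -0.8]
stop_face [393.9 200.2] [-0.3  1.8]
flag_mark [355.6 182.8] [-1.2 -2.6]
knob [ 0.52418077 -0.03557283  0.12390897]
goal [ 0.5242 -0.0356  0.1849] t [0.059 0.406 0.456] twist -0.0094 dist 0.153 now [ 0.5442 -0.1361  0.299 ] yaw -177.0 t 4.53
```

>>> arm_command(
  commands=[
    {"tx": 0.01,"ty": 0.1,"tz": 0.1,"twist": -0.005},
    {"tx": 0.02,"ty": 0.2,"tz": 0.2,"twist": -0.0094},
    {"tx": 0.04,"ty": 0.3,"tz": 0.3,"twist": -0.0094},
    {"tx": 0.059,"ty": 0.406,"tz": 0.4,"twist": -0.0094},
    {"tx": 0.059,"ty": 0.406,"tz": 0.456,"twist": -0.0094},
    {"tx": 0.059,"ty": 0.406,"tz": 0.456,"twist": -0.0094},
    {"tx": 0.059,"ty": 0.406,"tz": 0.456,"twist": -0.0094},
    {"tx": 0.059,"ty": 0.406,"tz": 0.456,"twist": -0.0094},
  ],
)

```text
t: 5.2
eef_pos: [0.5251, -0.0358, 0.1863]
ee_rot: [-3.141, 0.002, -3.06]
force: [0.9, -0.1, -0.1]
width: 0.0526
gripper_force: 0.0
```

```bash
python3 - <<'E'
from h import *
T=bedT(np.load("bed.npy"));k=bp(T,(42,-100,38))
save("wrist","pics/w3.png")
for cam in("wrist","scene","side"):
    if cam!="wrist":grab_frame(cam)
    print(cam,proj(cam,k).round(),[(round(r["score"],2),np.round(r["uv"])) for r in spot_point("knob_grip",cam)[:2]])
goal(k+bp(T,(0,0,4))-T[:3,3]-[0,0,.019])
E
```

```text
wrist [323. 210.] [(0.88, array([320., 210.]))]
scene [302. 197.] [(0.59, array([302., 199.]))]
side [339. 182.] [(0.58, array([337., 181.]))]
goal [ 0.5262 -0.0354  0.1084] t [-0.007  0.001  0.309] twist 0 dist 0.077 now [ 0.5245 -0.0359  0.1857] yaw -175.35 t 5.5
```

View pics/w3.png

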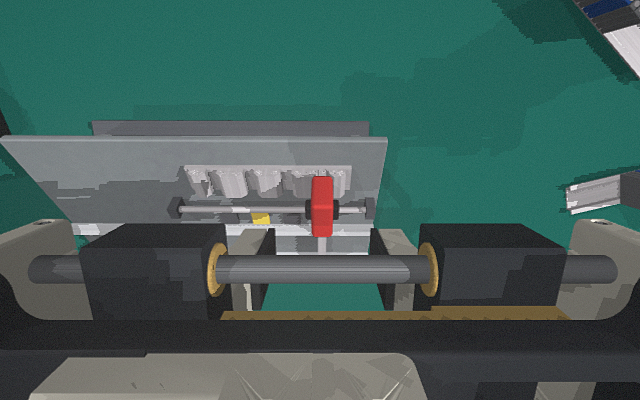

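The knob (321,205) sits centred between the fingers. The rod's end bracket at (370,208) is close, so I'll narrow the opening and grip a little high.

>>> arm_command(
  commands=[
    {"tx": 0,"ty": 0,"tz": 0.03,"twist": 0},
    {"tx": 0,"ty": 0,"tz": 0.06,"twist": 0},
    {"tx": -0.005,"ty": 0,"tz": 0.12,"twist": 0},
    {"tx": -0.01,"ty": 0,"tz": 0.18,"twist": 0},
    {"tx": -0.01,"ty": 0,"tz": 0.24,"twist": 0},
    {"tx": -0.01,"ty": 0,"tz": 0.28,"twist": 0},
    {"tx": -0.01,"ty": 0,"tz": 0.3,"twist": 0},
    {"tx": -0.01,"ty": 0,"tz": 0.3,"twist": 0},
  ],
  claw=0.38,
)

```text
t: 6.17
eef_pos: [0.5258, -0.0356, 0.1086]
ee_rot: [-3.141, -0.003, -3.06]
force: [-0.2, 0.9, 0.5]
width: 0.0336
gripper_force: 0.0
```

>>> arm_command(
  commands=[
    {"tx": 0,"ty": 0,"tz": 0,"twist": 0},
    {"tx": 0,"ty": 0,"tz": 0,"twist": 0},
    {"tx": 0,"ty": 0,"tz": 0,"twist": 0},
    {"tx": 0,"ty": 0,"tz": 0,"twist": 0},
    {"tx": 0,"ty": 0,"tz": 0,"twist": 0},
    {"tx": 0,"ty": 0,"tz": 0,"twist": 0},
    {"tx": 0,"ty": 0,"tz": 0,"twist": 0},
    {"tx": 0,"ty": 0,"tz": 0,"twist": 0},
  ],
  claw=0,
  grip_force=25,
)

```text
t: 6.83
eef_pos: [0.5272, -0.0353, 0.1107]
ee_rot: [3.142, 0.001, -3.059]
force: [-1.0, 0.2, 5.9]
width: 0.0157
gripper_force: 25.0
```

```bash
python3 - <<'E'
from h import *
T=bedT(np.load("bed.npy"));s=get_state()
print(s["width"],s["gripper_force"],s["force"]); M=R.from_euler("xyz",s["ee_rot"]); g=np.append(s["eef_pos"]+[0,0,.019],1)
print("grasp in bed mm",(np.linalg.inv(T)@g*1000)[:3].round(1))
print("bed axes in tool /0.25 per mm",(M.inv().apply(T[:3,:3].T)/250).round(5))
E
```

```text
0.01571108421463751 24.996831715106964 [-1.00683692  0.22466097  5.93482716]
grasp in bed mm [  42.3 -100.1   44.6]
bed axes in tool /0.25 per mm [[ 0.00346  0.      -0.002  ]
 [ 0.      -0.004   -0.     ]
 [-0.002   -0.      -0.00346]]
```

>>> arm_command(
  commands=[
    {"tx": -0.008,"ty": 0,"tz": -0.0138,"twist": 0},
    {"tx": -0.016,"ty": 0,"tz": -0.0277,"twist": 0},
    {"tx": -0.024,"ty": 0,"tz": -0.0415,"twist": 0},
    {"tx": -0.032,"ty": 0,"tz": -0.0555,"twist": 0},
    {"tx": -0.034,"ty": 0,"tz": -0.059,"twist": 0},
    {"tx": -0.034,"ty": 0,"tz": -0.059,"twist": 0},
    {"tx": -0.034,"ty": 0,"tz": -0.059,"twist": 0},
    {"tx": -0.034,"ty": 0,"tz": -0.059,"twist": 0},
  ],
)

```text
t: 7.5
eef_pos: [0.535, -0.0346, 0.1246]
ee_rot: [3.142, -0.0, -3.06]
force: [1.5, -0.9, -4.6]
width: 0.0158
gripper_force: 25.0
```

>>> arm_command(
  commands=[
    {"tx": 0,"ty": -0.04,"tz": 0,"twist": 0},
    {"tx": 0,"ty": -0.08,"tz": 0,"twist": 0},
    {"tx": 0,"ty": -0.12,"tz": 0,"twist": 0},
    {"tx": 0,"ty": -0.16,"tz": 0,"twist": 0},
    {"tx": 0,"ty": -0.2,"tz": 0,"twist": 0},
    {"tx": 0,"ty": -0.24,"tz": 0,"twist": 0},
    {"tx": 0,"ty": -0.24,"tz": 0,"twist": 0},
    {"tx": 0,"ty": -0.24,"tz": 0,"twist": 0},
  ],
)

```text
t: 8.17
eef_pos: [0.5399, -0.0957, 0.1248]
ee_rot: [-3.141, -0.0, -3.061]
force: [0.6, -1.0, -3.7]
width: 0.0156
gripper_force: 25.0
```

```bash
cat > st.py <<'E'
from h import *
T=bedT(np.load("bed.npy"));s=get_state()
print(s["t"],s["width"],s["gripper_force"],np.round(s["force"],1)); g=np.append(s["eef_pos"]+[0,0,.019],1)
print("grasp in bed mm",(np.linalg.inv(T)@g*1000)[:3].round(1))
E
python3 st.py
```

```text
8.1667 0.015603361555978721 24.99454289674759 [ 0.6 -1.  -3.7]
grasp in bed mm [ 42.6 -38.8  60.6]
```

>>> arm_command(
  commands=[
    {"tx": 0,"ty": 0.004,"tz": 0,"twist": 0},
    {"tx": 0.008,"ty": 0.004,"tz": 0.0138,"twist": 0},
    {"tx": 0.016,"ty": 0.004,"tz": 0.0277,"twist": 0},
    {"tx": 0.024,"ty": 0.004,"tz": 0.0415,"twist": 0},
    {"tx": 0.03,"ty": 0.004,"tz": 0.052,"twist": 0},
    {"tx": 0.03,"ty": 0.004,"tz": 0.052,"twist": 0},
    {"tx": 0.03,"ty": 0.004,"tz": 0.052,"twist": 0},
    {"tx": 0.03,"ty": 0.004,"tz": 0.052,"twist": 0},
  ],
)

```text
t: 8.83
eef_pos: [0.5324, -0.0938, 0.1118]
ee_rot: [3.141, -0.0, -3.06]
force: [0.1, -0.5, -3.0]
width: 0.0158
gripper_force: 25.0
```

```bash
python3 st.py
```

```text
8.8333 0.015847008281669087 24.99552011489868 [ 0.1 -0.5 -3. ]
grasp in bed mm [ 42.5 -41.3  45.7]
```

>>> arm_command(
  commands=[
    {"tx": 0,"ty": 0,"tz": 0,"twist": 0},
    {"tx": 0,"ty": 0,"tz": 0,"twist": 0},
    {"tx": 0,"ty": 0,"tz": 0,"twist": 0},
    {"tx": 0,"ty": 0,"tz": 0,"twist": 0},
    {"tx": 0,"ty": 0,"tz": 0,"twist": 0},
    {"tx": 0,"ty": 0,"tz": 0,"twist": 0},
    {"tx": 0,"ty": 0,"tz": 0,"twist": 0},
    {"tx": 0,"ty": 0,"tz": 0,"twist": 0},
  ],
  claw=0.4,
)

```text
t: 9.5
eef_pos: [0.5325, -0.0941, 0.1118]
ee_rot: [3.142, 0.0, -3.06]
force: [-0.2, 0.9, -0.1]
width: 0.0354
gripper_force: 0.0
```

>>> arm_command(
  commands=[
    {"tx": 0,"ty": 0,"tz": -0.03,"twist": 0},
    {"tx": 0,"ty": 0,"tz": -0.1,"twist": 0},
    {"tx": 0,"ty": 0,"tz": -0.2,"twist": 0},
    {"tx": 0,"ty": 0,"tz": -0.3,"twist": 0},
    {"tx": 0,"ty": 0,"tz": -0.4,"twist": 0},
    {"tx": 0,"ty": 0,"tz": -0.45,"twist": 0},
    {"tx": 0,"ty": 0,"tz": -0.45,"twist": 0},
    {"tx": 0,"ty": 0,"tz": -0.45,"twist": 0},
  ],
)

```text
t: 10.17
eef_pos: [0.5328, -0.094, 0.2254]
ee_rot: [3.141, 0.002, -3.06]
force: [0.1, 0.7, 0.1]
width: 0.0353
gripper_force: 0.0
```

```bash
python3 fit.py -40; python3 - <<'E'
from h import *
im=grab_frame("wrist"); cv2.imwrite("pics/w4.png",cv2.resize(im[100:240,200:440],None,fx=3,fy=3)[:,:,::-1])
T=bedT(np.load("bed.npy"))
o,d=ray("wrist",(395,180))
# strip dir from scene/side
for c in("scene","side"):
    grab_frame(c)
    for r in spot_point("strip_center",c): 
        p=onz(c,r["uv"],.024)
        if np.hypot(p[0]-.5,p[1]-.32)<.05: print(c,r,p.round(4)); goal([p[0]+.04,p[1],.24],109-90)
E
```

```text
[ 0.54859885 -0.13334292  3.21080166] 183.96538402790506
bed [284.1 194.2] [-0.1  1.6]
channel_mid [284.9 225.7] [ 2.3 -0.7]
comb_mid [338.6 168.6] [-0.9 -2.8]
knob_grip [322.1 191.7] [-0.3  1.6]
stop_face [320.3 224.7] [-2.5  4. ]
bed [284.  195.9] [-0.  -0.1]
channel_mid [285.8 229.4] [ 1.4 -4.4]
comb_mid [337.5 167.2] [ 0.2 -1.4]
knob_grip [318.6 193.4] [ 3.2 -0.1]
stop_face [320.8 226.9] [-3.   1.8]
knob [ 0.52850122 -0.09464009  0.12390897]
goal [ 0.5285 -0.0946  0.1849] t [ 0.016 -0.001  0.157] twist 0.004 dist 0.04 now [ 0.5325 -0.0941  0.2242] yaw -175.31 t 10.87
scene {'uv': [397.8, 178.5], 'score': 0.88} [0.5116 0.3173 0.024 ]
goal [0.5516 0.3173 0.24  ] t [-0.211  1.634 -0.063] twist -0.0795 dist 0.412 now [ 0.5325 -0.094   0.2243] yaw -175.31 t 11.02
side {'uv': [302.3, 298.0], 'score': 0.84} [0.4887 0.3233 0.024 ]
goal [0.5287 0.3233 0.24  ] t [-0.121  1.665 -0.063] twist -0.0795 dist 0.418 now [ 0.5324 -0.0941  0.2243] yaw -175.31 t 11.12
```

View pics/w4.png

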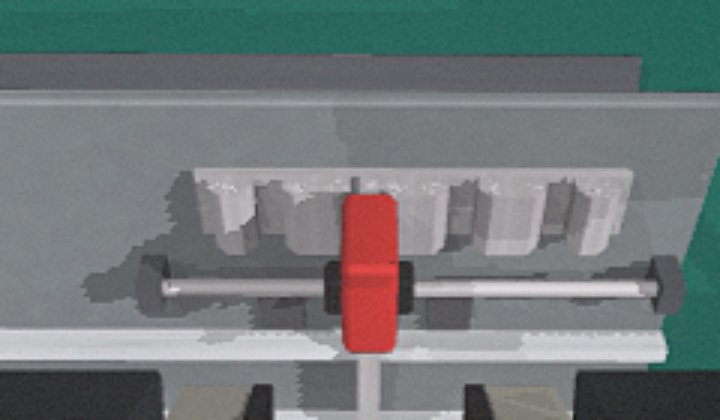

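The knob has dropped into the third notch, with the dark tabs visible at crop (278,310) and (448,310) and the yellow one hidden under it. Now to the strip.

>>> arm_command(
  commands=[
    {"tx": -0.01,"ty": 0.12,"tz": -0.06,"twist": -0.02},
    {"tx": -0.02,"ty": 0.28,"tz": -0.1,"twist": -0.05},
    {"tx": -0.04,"ty": 0.44,"tz": -0.1,"twist": -0.0795},
    {"tx": -0.06,"ty": 0.6,"tz": -0.1,"twist": -0.0795},
    {"tx": -0.08,"ty": 0.76,"tz": -0.1,"twist": -0.0795},
    {"tx": -0.1,"ty": 0.92,"tz": -0.1,"twist": -0.0795},
    {"tx": -0.11,"ty": 1,"tz": -0.08,"twist": -0.0795},
    {"tx": -0.11,"ty": 1,"tz": -0.06,"twist": -0.0795},
  ],
  claw=0.85,
)

```text
t: 11.78
eef_pos: [0.5398, 0.1613, 0.2391]
ee_rot: [3.141, 0.001, -2.806]
force: [0.6, 0.4, -0.0]
width: 0.0737
gripper_force: 0.0
```

```bash
python3 - <<'E'
from h import *
np.save("bed.npy",[.5495,-.1337,np.radians(184.6)])
goal([.54,.32,.25],19)
E
```

```text
goal [0.54 0.32 0.25] t [-0.21   0.599 -0.043] twist 0.0011 dist 0.159 now [0.5398 0.1613 0.2391] yaw -160.8 t 11.78
```

>>> arm_command(
  commands=[
    {"tx": -0.05,"ty": 0.14,"tz": -0.01,"twist": 0},
    {"tx": -0.1,"ty": 0.29,"tz": -0.02,"twist": 0},
    {"tx": -0.15,"ty": 0.44,"tz": -0.04,"twist": 0},
    {"tx": -0.21,"ty": 0.6,"tz": -0.04,"twist": 0},
    {"tx": -0.21,"ty": 0.6,"tz": -0.04,"twist": 0},
    {"tx": -0.21,"ty": 0.6,"tz": -0.04,"twist": 0},
    {"tx": -0.21,"ty": 0.6,"tz": -0.04,"twist": 0},
    {"tx": -0.21,"ty": 0.6,"tz": -0.04,"twist": 0},
  ],
)

```text
t: 12.45
eef_pos: [0.5402, 0.3153, 0.2492]
ee_rot: [-3.141, -0.0, -2.811]
force: [0.8, 0.3, -0.1]
width: 0.0749
gripper_force: 0.0
```

```bash
cat > strip.py <<'E'
from h import *
im=save("wrist","pics/w5.png")
for r in spot_point("strip_center","wrist"): print(r,onz("wrist",r["uv"],.024).round(4))
for k in regions_of("strip_center","wrist")[:3]:
    ys,xs=np.nonzero(k["region"]); w=np.array([onz("wrist",(x,y),.0075)[:2] for x,y in zip(xs[::5],ys[::5])])
    rc=cv2.minAreaRect(w.astype(np.float32)*1000); b=cv2.boxPoints(rc); e=np.roll(b,-1,0)-b; i=np.linalg.norm(e[:2],axis=1).argmax()
    print(round(k["score"],2),k["rect"],"ctr",np.round(rc[0],1),"size",np.round(rc[1],1),"dir",np.degrees(np.arctan2(e[i][1],e[i][0])).round(1))
s=get_state();print(s["eef_pos"],np.degrees(s["ee_rot"][2]))
E
python3 strip.py
```

```text
{'uv': [489.5, 77.4], 'score': 0.98} [0.3699 0.4652 0.024 ]
{'uv': [338.0, 146.9], 'score': 0.58} [0.5045 0.3239 0.024 ]
0.98 [420.9, 55.4, 547.3, 100.0] ctr [366.6 464. ] size [ 41.6 150.7] dir -76.3
0.89 [306.5, 0.0, 372.0, 50.9] ctr [360.6 275.3] size [67.6 46.3] dir 56.8
0.85 [281.5, 128.7, 393.3, 160.0] ctr [504.6 322.4] size [ 38.7 149.3] dir -71.0
[0.5404273  0.3151309  0.24967573] -161.07085862474932
```

View pics/w5.png

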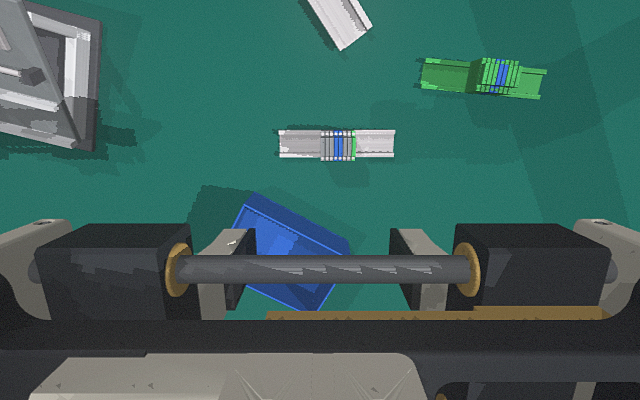

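The strip meant is at (337,145), level in the picture and so aligned with the tool. The green one is at (490,77) and the bin at (290,250). I'll go down, gripping slightly toward the robot side and high on the terminals.

```bash
python3 - <<'E'
from h import *
goal([.502,.323,.0165],19)
E
```

```text
goal [0.502  0.323  0.0165] t [0.136 0.079 0.933] twist -0.0004 dist 0.236 now [0.5404 0.3151 0.2497] yaw -161.07 t 12.6
```

>>> arm_command(
  commands=[
    {"tx": 0.05,"ty": 0.03,"tz": 0.1,"twist": 0},
    {"tx": 0.1,"ty": 0.06,"tz": 0.22,"twist": 0},
    {"tx": 0.136,"ty": 0.079,"tz": 0.36,"twist": 0},
    {"tx": 0.136,"ty": 0.079,"tz": 0.5,"twist": 0},
    {"tx": 0.136,"ty": 0.079,"tz": 0.6,"twist": 0},
    {"tx": 0.136,"ty": 0.079,"tz": 0.65,"twist": 0},
    {"tx": 0.136,"ty": 0.079,"tz": 0.65,"twist": 0},
    {"tx": 0.136,"ty": 0.079,"tz": 0.65,"twist": 0},
  ],
)

```text
t: 13.27
eef_pos: [0.5019, 0.3232, 0.0869]
ee_rot: [-3.141, -0.001, -2.81]
force: [-0.5, 0.5, 0.2]
width: 0.0744
gripper_force: 0.0
```

```bash
sed -i 's/w5.png/w6.png/' strip.py; python3 strip.py; python3 -c "
from h import *
goal([.502,.323,.0165],19)"
```

```text
{'uv': [579.8, 100.3], 'score': 0.63} [0.3684 0.4678 0.024 ]
{'uv': [322.2, 209.4], 'score': 0.56} [0.502  0.3245 0.024 ]
0.91 [285.8, 1.5, 379.4, 56.4] ctr [366.2 286. ] size [45.5 47.9] dir -35.7
0.9 [230.6, 183.1, 412.5, 240.6] ctr [508.8 325.5] size [ 50.1 150.2] dir -71.3
goal [0.502  0.323  0.0165] t [ 0.005 -0.005  0.288] twist -0.0001 dist 0.072 now [0.5026 0.3244 0.0885] yaw -161.01 t 13.42Traceback (most recent call last):
  File "strip.py", line 5, in <module>
    ys,xs=np.nonzero(k["region"]); w=np.array([onz("wrist",(x,y),.0075)[:2] for x,y in zip(xs[::5],ys[::5])])
                                               ~~~^^^^^^^^^^^^^^^^^^^^^
  File "h.py", line 8, in onz
    o,d=ray(name,uv); return o+d*(z-o[2])/d[2]
        ~~~^^^^^^^^^
  File "h.py", line 5, in ray
    c=calibration(name); K=np.array(c["camera_matrix"]); T=np.array(c["extrinsics"])
ValueError: time passes only in moves, steps and waits
```

>>> arm_command(
  commands=[
    {"tx": 0,"ty": 0,"tz": 0.08,"twist": 0},
    {"tx": 0,"ty": 0,"tz": 0.16,"twist": 0},
    {"tx": 0,"ty": 0,"tz": 0.23,"twist": 0},
    {"tx": 0,"ty": 0,"tz": 0.27,"twist": 0},
    {"tx": 0,"ty": 0,"tz": 0.285,"twist": 0},
    {"tx": 0,"ty": 0,"tz": 0.285,"twist": 0},
    {"tx": 0,"ty": 0,"tz": 0.285,"twist": 0},
    {"tx": 0,"ty": 0,"tz": 0.285,"twist": 0},
  ],
)

```text
t: 14.08
eef_pos: [0.5023, 0.3246, 0.0168]
ee_rot: [3.141, 0.002, -2.81]
force: [0.8, 0.7, 0.3]
width: 0.0744
gripper_force: 0.0
```

>>> arm_command(
  commands=[
    {"tx": 0,"ty": 0,"tz": 0,"twist": 0},
    {"tx": 0,"ty": 0,"tz": 0,"twist": 0},
    {"tx": 0,"ty": 0,"tz": 0,"twist": 0},
    {"tx": 0,"ty": 0,"tz": 0,"twist": 0},
    {"tx": 0,"ty": 0,"tz": 0,"twist": 0},
    {"tx": 0,"ty": 0,"tz": 0,"twist": 0},
    {"tx": 0,"ty": 0,"tz": 0,"twist": 0},
    {"tx": 0,"ty": 0,"tz": 0,"twist": 0},
  ],
  claw=0.3,
  grip_force=15,
)

```text
t: 14.75
eef_pos: [0.5017, 0.3236, 0.0157]
ee_rot: [-3.141, -0.0, -2.81]
force: [0.4, -4.3, 3.1]
width: 0.0421
gripper_force: 15.0
```

>>> arm_command(
  commands=[
    {"tx": 0,"ty": 0,"tz": -0.03,"twist": 0},
    {"tx": 0,"ty": 0,"tz": -0.1,"twist": 0},
    {"tx": 0,"ty": 0,"tz": -0.2,"twist": 0},
    {"tx": 0,"ty": 0,"tz": -0.32,"twist": 0},
    {"tx": 0,"ty": 0,"tz": -0.44,"twist": 0},
    {"tx": 0,"ty": 0,"tz": -0.56,"twist": 0},
    {"tx": 0,"ty": 0,"tz": -0.68,"twist": 0},
    {"tx": 0,"ty": 0,"tz": -0.8,"twist": 0},
  ],
)

```text
t: 15.42
eef_pos: [0.501, 0.3238, 0.2171]
ee_rot: [3.141, -0.0, -2.81]
force: [0.2, -0.2, -2.5]
width: 0.0421
gripper_force: 15.0
```

```bash
python3 st.py; python3 - <<'E'
from h import *
T=bedT(np.load("bed.npy"))
# contact: uphill rail edge at bed (-34,50,0); grasp 36 up, 14.5mm (grip 3 mm uphill of centre) downhill horizontally
h=T[:3,0].copy();h[2]=0;h/=np.linalg.norm(h)
e=bp(T,(-34,52,0)); g=e-h*.0145+[0,0,.036]
f=bp(T,(-34-14.5,52,36))
print("contact TCP",g-[0,0,.019],"final TCP",f-[0,0,.019])
goal(g-[0,0,.019-.06],184.6)
E
```

```text
15.4167 0.04208563456822372 14.999275803565979 [ 0.2 -0.2 -2.5]
grasp in bed mm [  93.1 -459.9  138.1]
contact TCP [ 0.59747366 -0.18200817  0.07      ] final TCP [ 0.6134793  -0.18072039  0.05792691]
goal [ 0.5975 -0.182   0.13  ] t [ 0.294 -2.039  0.348] twist 0.08 dist 0.522 now [0.501  0.3238 0.2171] yaw -161.0 t 15.42
```

>>> arm_command(
  commands=[
    {"tx": 0.02,"ty": -0.1,"tz": 0,"twist": 0.01},
    {"tx": 0.04,"ty": -0.23,"tz": 0,"twist": 0.02},
    {"tx": 0.06,"ty": -0.36,"tz": 0,"twist": 0.04},
    {"tx": 0.08,"ty": -0.49,"tz": 0,"twist": 0.06},
    {"tx": 0.1,"ty": -0.62,"tz": 0,"twist": 0.08},
    {"tx": 0.12,"ty": -0.75,"tz": 0,"twist": 0.08},
    {"tx": 0.13,"ty": -0.88,"tz": 0,"twist": 0.08},
    {"tx": 0.147,"ty": -1,"tz": 0,"twist": 0.08},
  ],
)

```text
t: 16.08
eef_pos: [0.5481, 0.0741, 0.2157]
ee_rot: [3.141, -0.0, -3.061]
force: [1.3, -0.3, -2.0]
width: 0.0417
gripper_force: 15.0
```

```bash
python3 - <<'E'
from h import *
goal([.5975,-.182,.16],184.6)
E
```

```text
goal [ 0.5975 -0.182   0.16  ] t [-0.115 -1.037  0.222] twist 0.0 dist 0.267 now [0.5481 0.0741 0.2157] yaw -175.4 t 16.08
```

>>> arm_command(
  commands=[
    {"tx": -0.015,"ty": -0.14,"tz": 0,"twist": 0},
    {"tx": -0.03,"ty": -0.29,"tz": 0,"twist": 0},
    {"tx": -0.05,"ty": -0.44,"tz": 0,"twist": 0},
    {"tx": -0.065,"ty": -0.59,"tz": 0,"twist": 0},
    {"tx": -0.08,"ty": -0.74,"tz": 0,"twist": 0},
    {"tx": -0.1,"ty": -0.89,"tz": 0,"twist": 0},
    {"tx": -0.115,"ty": -1,"tz": 0.05,"twist": 0},
    {"tx": -0.115,"ty": -1,"tz": 0.1,"twist": 0},
  ],
)

```text
t: 16.75
eef_pos: [0.5978, -0.1757, 0.1905]
ee_rot: [-3.141, 0.001, -3.065]
force: [1.2, 0.9, -1.5]
width: 0.0419
gripper_force: 15.0
```

```bash
python3 - <<'E'
from h import *
T=bedT(np.load("bed.npy"))
goal([.5975,-.182,.12],184.6)
im=save("wrist","pics/w7.png")
for c in("scene","side"):
    grab_frame(c)
    print(c,[(round(r["score"],2),np.round(r["uv"])) for r in spot_point("strip_center",c)], proj(c,get_state()["eef_pos"]+np.array([0,0,.019-.012])))
E
```

```text
goal [ 0.5975 -0.182   0.12  ] t [ 0.003 -0.025  0.282] twist -0.0011 dist 0.071 now [ 0.5978 -0.1757  0.1905] yaw -175.6 t 16.75
scene [(0.81, array([346., 149.])), (0.65, array([409., 139.])), (0.63, array([265., 218.]))] [264.16244928 216.0614554 ]
side [(0.9, array([323., 359.])), (0.6, array([376., 285.])), (0.53, array([332., 132.])), (0.25, array([323., 181.]))] [333.42541708 131.45953972]
```

View pics/w7.png

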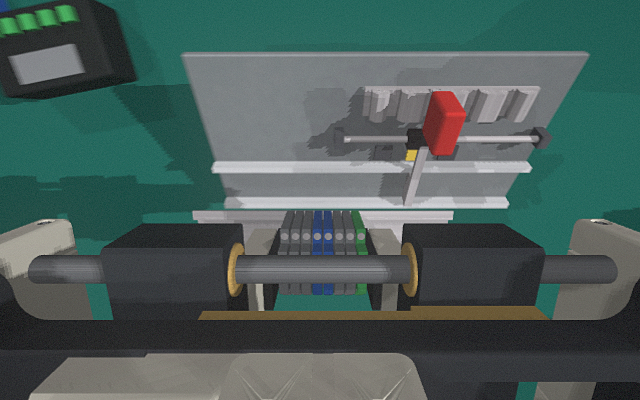

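The strip is held level, with its near rail edge along row 213 and columns 193 to 452. The lips are at rows 167 and 202, and the yellow tab is at (411,155). I'll check the bed fit against these corners.

```bash
python3 - <<'E'
from h import *
from scipy.optimize import least_squares
p0=np.load("bed.npy")
O={(78,150,0):(183,55),(78,-150,0):(589,53),(-27,150,10):(214,164),(-27,-150,10):(530,164),(-70,150,10):(226,199),(-70,-150,10):(508,199),(-10,-40,3):(411,155)}
c=calibration("wrist");K=np.array(c["camera_matrix"]);E=np.linalg.inv(np.array(c["extrinsics"]))
def pr(p): q=K@(E[:3,:3]@p+E[:3,3]);return q[:2]/q[2]
f=lambda p:np.concatenate([pr(bp(bedT(p),v))-u for v,u in O.items()])
print(f(p0).reshape(-1,2).round(1))
s=least_squares(f,p0,loss="soft_l1",f_scale=2);print(s.x,np.degrees(s.x[2]));print(f(s.x).reshape(-1,2).round(1))
E
```

```text
[[-11.6  -0.1]
 [ -3.5   2.6]
 [ -7.4   9.7]
 [ -6.3  10.3]
 [ -8.3   5.8]
 [ -3.6   6.3]
 [ -1.4   0.1]]
[ 0.54693863 -0.12871005  3.22615395] 184.84500531424538
[[-5.1 -2.3]
 [ 4.2 -1.6]
 [-1.9  8.2]
 [-0.2  7.4]
 [-3.2  4.5]
 [ 2.   3.8]
 [ 4.5 -2.4]]
```

```bash
python3 - <<'E'
from h import *
p0=np.load("bed.npy");T=bedT(p0)
g=cv2.cvtColor(grab_frame("wrist"),cv2.COLOR_RGB2GRAY); st=get_state();print(st["eef_pos"])
cv2.imwrite("pics/w8.png",cv2.cvtColor(g,cv2.COLOR_GRAY2BGR))
for col in(270,330): print(col,dict(zip(range(156,218),g[156:218,col-3:col+4].mean(1).astype(int))))
for v in[(78,0,0),(-27,0,10),(-22,0,10),(-27,0,0),(-70,0,0),(-70,0,10),(-75,0,10),(-78,0,0)]:print(v,proj("wrist",bp(T,v)).round(1))
print("top edge",[r for r in range(40,70) if abs(int(g[r+1,350])-int(g[r-1,350]))>12])
E
```

```text
[ 0.59743081 -0.17049374  0.19157063]
270 {156: np.int64(128), 157: np.int64(126), 158: np.int64(127), 159: np.int64(126), 160: np.int64(123), 161: np.int64(125), 162: np.int64(188), 163: np.int64(200), 164: np.int64(196), 165: np.int64(195), 166: np.int64(193), 167: np.int64(191), 168: np.int64(196), 169: np.int64(204), 170: np.int64(200), 171: np.int64(203), 172: np.int64(205), 173: np.int64(195), 174: np.int64(110), 175: np.int64(120), 176: np.int64(122), 177: np.int64(122), 178: np.int64(123), 179: np.int64(122), 180: np.int64(121), 181: np.int64(121), 182: np.int64(122), 183: np.int64(122), 184: np.int64(122), 185: np.int64(121), 186: np.int64(122), 187: np.int64(122), 188: np.int64(124), 189: np.int64(125), 190: np.int64(126), 191: np.int64(126), 192: np.int64(128), 193: np.int64(128), 194: np.int64(128), 195: np.int64(125), 196: np.int64(124), 197: np.int64(127), 198: np.int64(198), 199: np.int64(198), 200: np.int64(195), 201: np.int64(196), 202: np.int64(193), 203: np.int64(193), 204: np.int64(195), 205: np.int64(203), 206: np.int64(203), 207: np.int64(204), 208: np.int64(208
[... 970 characters left out ...]
 np.int64(128), 196: np.int64(124), 197: np.int64(128), 198: np.int64(186), 199: np.int64(196), 200: np.int64(198), 201: np.int64(194), 202: np.int64(188), 203: np.int64(192), 204: np.int64(196), 205: np.int64(199), 206: np.int64(197), 207: np.int64(200), 208: np.int64(205), 209: np.int64(151), 210: np.int64(77), 211: np.int64(79), 212: np.int64(77), 213: np.int64(75), 214: np.int64(73), 215: np.int64(73), 216: np.int64(72), 217: np.int64(68)}
(78, 0, 0) [378.2  54.9]
(-27, 0, 10) [364.9 173.6]
(-22, 0, 10) [365.5 169.5]
(-27, 0, 0) [363.9 166.8]
(-70, 0, 0) [360.  197.8]
(-70, 0, 10) [360.8 204.6]
(-75, 0, 10) [360.3 207.9]
(-78, 0, 0) [359.3 203. ]
top edge [43, 51, 52, 53, 54, 55, 56, 57]
```

```bash
python3 - <<'E'
from h import *
T=bedT(np.load("bed.npy"));s=get_state();h=T[:3,0].copy();h[2]=0;h/=np.linalg.norm(h)
for z in(-.0095,-.012):
    w=onz("wrist",(300,210.5),s["eef_pos"][2]+z); a=(w-s["eef_pos"])@h; print("edge uphill of TCP mm",a*1000)
goal([.5975,-.182,.12],184.6); goal([.5975,-.182,.074],184.6)
E
```

```text
edge uphill of TCP mm 17.41822630451781
edge uphill of TCP mm 16.60864766271493
goal [ 0.5975 -0.182   0.12  ] t [ 0.004 -0.046  0.286] twist 0.0004 dist 0.072 now [ 0.5974 -0.1705  0.1916] yaw -175.32 t 17.05
goal [ 0.5975 -0.182   0.074 ] t [ 0.004 -0.046  0.47 ] twist 0.0004 dist 0.118 now [ 0.5974 -0.1705  0.1916] yaw -175.32 t 17.05
```

>>> arm_command(
  commands=[
    {"tx": -0.004,"ty": -0.02,"tz": 0.08,"twist": 0},
    {"tx": -0.008,"ty": -0.047,"tz": 0.18,"twist": 0},
    {"tx": -0.008,"ty": -0.047,"tz": 0.28,"twist": 0},
    {"tx": -0.008,"ty": -0.047,"tz": 0.38,"twist": 0},
    {"tx": -0.008,"ty": -0.047,"tz": 0.44,"twist": 0},
    {"tx": -0.008,"ty": -0.047,"tz": 0.462,"twist": 0},
    {"tx": -0.008,"ty": -0.047,"tz": 0.462,"twist": 0},
    {"tx": -0.008,"ty": -0.047,"tz": 0.462,"twist": 0},
  ],
  grip_force=10,
)

```text
t: 17.72
eef_pos: [0.6009, -0.1824, 0.0764]
ee_rot: [-3.141, 0.001, -3.06]
force: [1.0, -0.7, -2.9]
width: 0.0422
gripper_force: 10.0
```

```bash
python3 st.py; python3 - <<'E'
from h import *
goal([.6004,-.182,.070],184.6);goal([.6093,-.182,.0642],184.6);goal([.6163,-.182,.0563],184.6)
E
```

```text
17.7167 0.04218415841707242 9.999309182167053 [ 1.  -0.7 -2.9]
grasp in bed mm [-28.3  52.7  45.6]
goal [ 0.6004 -0.182   0.07  ] t [0.002 0.002 0.025] twist 0.0004 dist 0.006 now [ 0.6009 -0.1824  0.0764] yaw -175.32 t 17.72
goal [ 0.6093 -0.182   0.0642] t [-0.034 -0.001  0.049] twist 0.0004 dist 0.015 now [ 0.6009 -0.1824  0.0764] yaw -175.32 t 17.72
goal [ 0.6163 -0.182   0.0563] t [-0.062 -0.003  0.08 ] twist 0.0004 dist 0.025 now [ 0.6009 -0.1824  0.0764] yaw -175.32 t 17.72
```

>>> arm_command(
  commands=[
    {"tx": 0,"ty": 0,"tz": 0.015,"twist": 0},
    {"tx": 0.002,"ty": 0,"tz": 0.028,"twist": 0},
    {"tx": 0.002,"ty": 0,"tz": 0.034,"twist": 0},
    {"tx": -0.01,"ty": 0,"tz": 0.04,"twist": 0},
    {"tx": -0.022,"ty": 0,"tz": 0.046,"twist": 0},
    {"tx": -0.034,"ty": 0,"tz": 0.054,"twist": 0},
    {"tx": -0.034,"ty": 0,"tz": 0.054,"twist": 0},
    {"tx": -0.034,"ty": 0,"tz": 0.054,"twist": 0},
  ],
  grip_force=6,
)

```text
t: 18.38
eef_pos: [0.6094, -0.1823, 0.0615]
ee_rot: [-3.141, 0.001, -3.061]
force: [3.0, 0.1, 0.0]
width: 0.0416
gripper_force: 6.0
```

```bash
python3 st.py; python3 - <<'E'
from h import *
goal([.6163,-.182,.0563],184.6)
a=grab_frame("side");b=grab_frame("scene")
x=np.hstack([cv2.resize(a[90:220,270:400],(390,390),interpolation=2),cv2.resize(b[170:300,200:330],(390,390),interpolation=2)])
cv2.imwrite("pics/d.png",x[:,:,::-1])
E
```

```text
18.3833 0.041646165088524895 5.999856814742088 [3.  0.1 0. ]
grasp in bed mm [-43.1  53.2  37. ]
goal [ 0.6163 -0.182   0.0563] t [-0.028 -0.001  0.021] twist 0.0 dist 0.009 now [ 0.6094 -0.1823  0.0615] yaw -175.39 t 18.38
```

View pics/d.png

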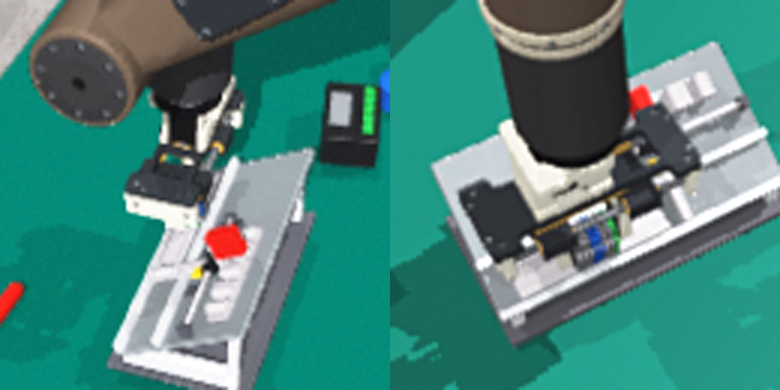

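The strip is entering the channel, with its terminals between the fingers at right crop (595,245). The knob is still beside the yellow tab. I'll carry on with the arc.

>>> arm_command(
  commands=[
    {"tx": -0.008,"ty": 0,"tz": 0.006,"twist": 0},
    {"tx": -0.016,"ty": 0,"tz": 0.012,"twist": 0},
    {"tx": -0.024,"ty": 0,"tz": 0.019,"twist": 0},
    {"tx": -0.03,"ty": 0,"tz": 0.025,"twist": 0},
    {"tx": -0.028,"ty": 0,"tz": 0.03,"twist": 0},
    {"tx": -0.028,"ty": 0,"tz": 0.03,"twist": 0},
    {"tx": -0.028,"ty": 0,"tz": 0.03,"twist": 0},
    {"tx": -0.028,"ty": 0,"tz": 0.03,"twist": 0},
  ],
)

```text
t: 19.15
eef_pos: [0.6152, -0.1818, 0.0539]
ee_rot: [-3.142, -0.0, -3.061]
force: [-0.0, -0.9, 2.2]
width: 0.0419
gripper_force: 6.0
```

```bash
python3 st.py
```

```text
19.15 0.041887241244406626 5.999503880739212 [-0.  -0.9  2.2]
grasp in bed mm [-51.9  53.2  33.3]
```

>>> arm_command(
  commands=[
    {"tx": 0,"ty": 0,"tz": 0,"twist": 0},
    {"tx": 0,"ty": 0,"tz": 0,"twist": 0},
    {"tx": 0,"ty": 0,"tz": 0,"twist": 0},
    {"tx": 0,"ty": 0,"tz": -0.008,"twist": 0},
    {"tx": 0,"ty": 0,"tz": -0.008,"twist": 0},
    {"tx": 0,"ty": 0,"tz": -0.008,"twist": 0},
    {"tx": 0,"ty": 0,"tz": -0.008,"twist": 0},
    {"tx": 0,"ty": 0,"tz": -0.008,"twist": 0},
  ],
  claw=0.6,
)

```text
t: 19.82
eef_pos: [0.6154, -0.1816, 0.0561]
ee_rot: [3.142, 0.0, -3.061]
force: [-0.2, 0.8, -1.1]
width: 0.0523
gripper_force: 0.0
```

>>> arm_command(
  commands=[
    {"tx": 0,"ty": 0,"tz": 0,"twist": 0},
    {"tx": 0,"ty": 0,"tz": 0,"twist": 0},
    {"tx": 0,"ty": 0,"tz": 0,"twist": 0},
    {"tx": 0,"ty": 0,"tz": 0,"twist": 0},
    {"tx": 0,"ty": 0,"tz": 0,"twist": 0},
    {"tx": 0,"ty": 0,"tz": 0,"twist": 0},
    {"tx": 0,"ty": 0,"tz": 0,"twist": 0},
    {"tx": 0,"ty": 0,"tz": 0,"twist": 0},
  ],
  claw=0.3,
  grip_force=6,
)

```text
t: 20.48
eef_pos: [0.6154, -0.1817, 0.056]
ee_rot: [3.142, -0.0, -3.061]
force: [0.5, -1.0, 0.6]
width: 0.042
gripper_force: 6.0
```

>>> arm_command(
  commands=[
    {"tx": 0,"ty": 0.006,"tz": 0,"twist": 0},
    {"tx": 0,"ty": 0.012,"tz": 0,"twist": 0},
    {"tx": 0,"ty": 0.018,"tz": 0,"twist": 0},
    {"tx": 0,"ty": 0.024,"tz": 0,"twist": 0},
    {"tx": 0,"ty": 0.03,"tz": 0,"twist": 0},
    {"tx": 0,"ty": 0.036,"tz": 0,"twist": 0},
    {"tx": 0,"ty": 0.04,"tz": 0,"twist": 0},
    {"tx": 0,"ty": 0.04,"tz": 0,"twist": 0},
  ],
)

```text
t: 21.15
eef_pos: [0.6146, -0.1713, 0.056]
ee_rot: [3.141, -0.0, -3.061]
force: [-0.2, 0.3, -0.8]
width: 0.0421
gripper_force: 6.0
```

```bash
python3 st.py
```

```text
21.15 0.042088868301488426 5.999590158462524 [-0.2  0.3 -0.8]
grasp in bed mm [-51.   42.7  35.2]
```

>>> arm_command(
  commands=[
    {"tx": 0,"ty": 0.004,"tz": 0,"twist": 0},
    {"tx": 0,"ty": 0.008,"tz": 0,"twist": 0},
    {"tx": 0,"ty": 0.012,"tz": 0,"twist": 0},
    {"tx": 0,"ty": 0.014,"tz": 0,"twist": 0},
    {"tx": 0,"ty": 0.016,"tz": 0,"twist": 0},
    {"tx": 0,"ty": 0.018,"tz": 0,"twist": 0},
    {"tx": 0,"ty": 0.018,"tz": 0,"twist": 0},
    {"tx": 0,"ty": 0.018,"tz": 0,"twist": 0},
  ],
)

```text
t: 21.82
eef_pos: [0.6142, -0.1671, 0.056]
ee_rot: [3.141, -0.0, -3.061]
force: [-0.2, -0.5, -1.5]
width: 0.0422
gripper_force: 6.0
```

>>> arm_command(
  commands=[
    {"tx": 0,"ty": 0.002,"tz": 0,"twist": 0},
    {"tx": 0,"ty": 0.004,"tz": 0,"twist": 0},
    {"tx": 0,"ty": 0.006,"tz": 0,"twist": 0},
    {"tx": 0,"ty": 0.008,"tz": 0,"twist": 0},
    {"tx": 0,"ty": 0.01,"tz": 0,"twist": 0},
    {"tx": 0,"ty": 0.012,"tz": 0,"twist": 0},
    {"tx": 0,"ty": 0.012,"tz": 0,"twist": 0},
    {"tx": 0,"ty": 0.012,"tz": 0,"twist": 0},
  ],
)

```text
t: 22.48
eef_pos: [0.6144, -0.1656, 0.0565]
ee_rot: [-3.14, 0.001, -3.061]
force: [1.5, -8.1, -1.8]
width: 0.0423
gripper_force: 6.0
```

```bash
python3 st.py
```

```text
22.4833 0.04225043007530745 6.0006871819496155 [ 1.5 -8.1 -1.8]
grasp in bed mm [-51.1  37.   35.9]
```

>>> arm_command(
  commands=[
    {"tx": 0,"ty": -0.003,"tz": 0,"twist": 0},
    {"tx": 0,"ty": -0.003,"tz": 0,"twist": 0},
    {"tx": 0,"ty": -0.003,"tz": 0,"twist": 0},
    {"tx": 0,"ty": -0.003,"tz": 0,"twist": 0},
    {"tx": 0,"ty": -0.003,"tz": 0,"twist": 0},
    {"tx": 0,"ty": -0.003,"tz": 0,"twist": 0},
    {"tx": 0,"ty": -0.003,"tz": 0,"twist": 0},
    {"tx": 0,"ty": -0.003,"tz": 0,"twist": 0},
  ],
  claw=0.7,
)

```text
t: 23.15
eef_pos: [0.6141, -0.1649, 0.0561]
ee_rot: [3.142, -0.0, -3.061]
force: [-0.1, -0.6, 0.3]
width: 0.0611
gripper_force: 0.0
```

>>> arm_command(
  commands=[
    {"tx": 0,"ty": 0,"tz": -0.02,"twist": 0},
    {"tx": 0,"ty": 0,"tz": -0.06,"twist": 0},
    {"tx": 0,"ty": 0,"tz": -0.14,"twist": 0},
    {"tx": 0,"ty": 0,"tz": -0.24,"twist": 0},
    {"tx": 0,"ty": 0,"tz": -0.36,"twist": 0},
    {"tx": 0,"ty": 0,"tz": -0.48,"twist": 0},
    {"tx": 0,"ty": 0,"tz": -0.6,"twist": 0},
    {"tx": 0,"ty": 0,"tz": -0.7,"twist": 0},
  ],
)

```text
t: 23.82
eef_pos: [0.6143, -0.1652, 0.2349]
ee_rot: [-3.141, 0.003, -3.061]
force: [0.1, 0.4, 0.4]
width: 0.0614
gripper_force: 0.0
```

>>> arm_command(
  commands=[
    {"tx": -0.1,"ty": 0,"tz": 0,"twist": 0},
    {"tx": -0.2,"ty": 0,"tz": 0,"twist": 0},
    {"tx": -0.28,"ty": 0,"tz": 0,"twist": 0},
    {"tx": -0.28,"ty": 0,"tz": 0,"twist": 0},
    {"tx": -0.28,"ty": 0,"tz": 0,"twist": 0},
    {"tx": -0.28,"ty": 0,"tz": 0,"twist": 0},
    {"tx": -0.28,"ty": 0,"tz": 0,"twist": 0},
    {"tx": -0.28,"ty": 0,"tz": 0,"twist": 0},
  ],
)

```text
t: 24.48
eef_pos: [0.6833, -0.1595, 0.2318]
ee_rot: [-3.142, 0.001, -3.061]
force: [0.5, -0.4, -0.0]
width: 0.0612
gripper_force: 0.0
```

```bash
python3 - <<'E'
from h import *
T=bedT(np.load("bed.npy"));s=get_state();print(s["t"],s["force"],s["eef_pos"])
im=grab_frame("wrist");cv2.imwrite("pics/w9.png",im[:,:,::-1])
S={(-51,37,47):"top",(-51,37,24):"ctr",(-33.5,-36,0):"railend",(-33.5,114,0):"railend2",(42,-40,38):"knob",(-48.5,-36,5):"stop"}
for v,n in S.items():print(n,proj("wrist",bp(T,v)).round(1))
for q in("strip_center","knob_grip","stop_face","flag_mark"):print(q,[(round(r["score"],2),np.round(r["uv"],1)) for r in spot_point(q,"wrist")[:3]])
for k in regions_of("strip_center","wrist")[:2]:
    m=k["region"]; print(round(k["score"],2),np.round(k["rect"]))
hsv=cv2.cvtColor(im,cv2.COLOR_RGB2HSV)
for n,lo,hi in(("blue",(110,150,60),(125,255,255)),("red",(0,170,90),(5,255,255))):
    m=cv2.inRange(hsv,lo,hi); c,_,st,ct=cv2.connectedComponentsWithStats(m)
    for i in np.argsort(-st[1:,4])[:3]+1:print(n,st[i],ct[i].round(1))
E
```

```text
24.4833 [ 0.53870265 -0.41803118 -0.0369792 ] [ 0.68327626 -0.15949395  0.23177832]
top [321.6 121.6]
ctr [321.6 109.6]
railend [392.   82.5]
railend2 [247.5  82.4]
knob [420.9   9.9]
stop [390.5  98.4]
strip_center [(0.94, array([320.9, 110.7]))]
knob_grip [(0.58, array([423.6,  11.7]))]
stop_face [(0.95, array([392.1,  96.8]))]
flag_mark [(0.69, array([401. ,  59.4]))]
0.77 [250.  86. 392. 135.]
blue [605 138  35  78 933] [627.4 185.3]
blue [322 105   5  27 106] [323.7 117.8]
blue [316 106   5  26 101] [318.5 118.1]
red [413   0  27  39 709] [425.8  18.3]
red [407 226  27  16 264] [422.2 233. ]
red [409   3   1   4   4] [409.    4.5]
```

```bash
python3 - <<'E'
from h import *
T=bedT(np.load("bed.npy"));im=grab_frame("wrist");regs=regions_of("strip_center","wrist");r=regs[0]["region"]
c=calibration("wrist");K=np.array(c["camera_matrix"]);E=np.linalg.inv(np.array(c["extrinsics"]))
def sil(tilt,x,y):
    m=np.zeros((400,640),np.uint8);cs,sn=np.cos(tilt),np.sin(tilt)
    for hx,hy,z0,z1 in((17.5,75,0,7.5),(18,21,7.5,47.5)):
        P=[]
        for a in(-hx,hx):
            for b in(-hy,hy):
                for z in(z0,z1):
                    u=a-17.5 ; X=x+17.5+u*cs-z*sn; Z=-u*0+ -u*sn+z*cs
                    q=E[:3,:3]@bp(T,(X,y+b,Z))+E[:3,3];q=K@q;P.append(q[:2]/q[2])
        cv2.fillConvexPoly(m,cv2.convexHull(np.array(P).round().astype(np.int32)),1)
    return m>0
best=sorted(((lambda s:(s&r).sum()/(s|r).sum())(sil(np.radians(t),x,y)),t,x,y) for t in(0,5,10,20,30) for x in(-54,-51.5,-49,-46) for y in(35,37,39,41))[::-1][:6]
for b in best:print(np.round(b,3))
g=cv2.cvtColor(im,cv2.COLOR_RGB2GRAY)
for row in(96,100,104):print(row,g[row,376:412])
E
```

```text
[  0.856   0.    -54.     37.   ]
[  0.852   0.    -51.5    37.   ]
[  0.846   0.    -54.     39.   ]
[  0.842   0.    -51.5    39.   ]
[  0.84   0.   -51.5   35.  ]
[  0.838   0.    -54.     35.   ]
96 [108 107 110 109 111 109 108 108 103 109 106 106 108 105 112 104  84  95
 105 155 167 169 170 163 160 160 159 118 112 113 115 117 118 117 118 117]
100 [109 110 107 105 107 105 108 105 107 105 106 105 108 112  99  86  95  94
 122 170 166 167 166 162 161 161 129 114 118 118 117 115 116 116 118 120]
104 [107 113 116 115 104 107 114 113 114 109 115 118 113 108  96  94  93 110
 174 166 168 167 159 166 163 145 114 119 118 115 115 114 120 117 116 113]
```

```bash
python3 -c "
from station import *
print(job_done())"
```

```text
the job is handed in; nothing more can be done
None
```

I handed in the job: the slide sits in the notch by the yellow tab and the smaller white strip lies flat, rail down, in the channel with its end against the stop. The final wrist view fitted this, everything was let go, and I never touched the bin, pliers or module; no verdict came back.

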